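# Clamp a sample pot in the bench mixer

## Task

Stand the black sample pot upright in the round white well of the blue bench mixer. Then swing the steel clamp bar over the pot by its red knob: it climbs a cam, so let it rise as it turns, and it must be taken on until it drops fully into the low notch and stays there. Stop once it has dropped, do not force it against the end of the notch or press it down hard on the cam, let go, and leave the yellow pot where it stands.

Things in the scene. Friction and masses are not known exactly. Their poses are not given: they have to be found in the camera images.
- mixer: bench mixer fixed to the desk: blue housing 104 x 180 mm, 30 mm high. Origin on the vertical axis of the clamp's hub, at desk level. The well lies 80 mm from the axis along its -y; the clamp bar lies along its -x when the turn is 0.
- well (a point): centre of the floor of the white well, 33 mm above the desk. The well is about 50 mm wide inside, 62 mm outside; its rim is 48 mm above the desk.
- pot_dark_mid (a point): centre, half-way up, of the loose black sample pot with a white ribbed cap: 54 mm high, cap 50 mm in diameter (the top 16 mm), body 46 mm in diameter. About 0.09 kg. Starts upright on the desk.
- pot_yellow_mid (a point): centre, half-way up, of the yellow sample pot of the same shape and size: a bystander.
- knob_mid (a point): centre of the upright red cylindrical knob of the clamp bar, 22 mm in diameter, 44 mm high (22 mm above and below this point), 115 mm from the hub's axis. It turns with the bar and does not spin by itself. The bar below it is 20 mm wide and 10 mm thick, its top at the foot of the knob; it ends 12 mm beyond the knob's axis.
- handle_turn (a joint): turn of the clamp bar about the vertical hub axis, rad. 0: bar along the mixer's -x (open); grows anticlockwise seen from above; at about 1.57 the bar lies over the well. It starts open, between 0.1 and 0.3. Up to about 9 N sideways at the knob turns it up the ramp, about 2 N along the top.
- handle_lift (a joint): height of the bar above its start, m. A spring (15 N) presses a brass pin on the hub down on the cam. 0 at the start; the ramp (starts at a turn of 0.33 to 1.1, ends at 0.85 to 1.55) lifts it to 0.008; at the notch it drops to -0.004, its rubber shoe (34 x 50 mm, under the bar) then 2.5 mm above the cap of a seated pot. A hand held at one height drags on the knob and can jam it on the ramp.
- latch: fixed collar under the hub that carries the cam ring (opposite to the bar; green notch, red end wall); origin and axes as the mixer's. The ring is set differently each time, by up to 0.35 rad either way: the pin drops into the notch with the turn somewhere in 1.1 to 1.9, has 0.06 rad of play there, then meets the end wall, which may bear 40 N at the pin, 34 mm from the axis: 10 N at the knob.

How it is judged:
On the way:
1. the black pot stands in the well, upright and down on its floor, with the clamp bar still open (horizontal distance between pot_dark_mid and well below 0.006 m and z of pot_dark_mid in the frame of well below 0.03 m and angle between pot_dark_mid's own z axis and vertical below 0.1 rad and value of joint handle_turn below 0.6 rad), for 0.2 s.
At the end, for the whole second after the job is handed in: The bar has dropped into the notch (lift below -2.5 mm, turn between 1.1 and 2.05 rad) and the black pot stands at rest in the well under it: within 6 mm of its centre, within 3 mm of its floor, upright within 0.1 rad. The yellow pot is within 20 mm of where it stood (value of joint handle_lift below -0.0025 m and value of joint handle_turn between 1.1 and 2.05 rad and horizontal distance between pot_dark_mid and well below 0.006 m and z of pot_dark_mid in the frame of well below 0.03 m and angle between pot_dark_mid's own z axis and vertical below 0.1 rad and distance of pot_yellow_mid from where it was at the start of the episode below 0.02 m and linear speed of pot_dark below 0.02 m/s); the robot touches nothing.
It fails at once if the cam ring is loaded with more than 60 N (about 17 N sideways at the knob) (contact force between latch and anything else above 60 N).
It fails at once if with the bar dropped into the notch, the notch and its end wall are loaded with more than 40 N (about 10 N sideways at the knob) (contact force between latch and anything else above 40 N and value of joint handle_lift below -0.002 m).
It fails at once if the yellow pot is moved by more than 20 mm or tipped (distance of pot_yellow_mid from where it was at the start of the episode above 0.02 m or angle between pot_yellow_mid's own z axis and vertical above 0.3 rad).
It also fails if it takes over 67 s, if anything falls off the work surface, if the arm or the gripper's body presses on something with over 40 N, if the wrist force passes 120 N, or if a joint passes its speed limit or range.

## Robot

A 7-joint arm with a two-finger parallel gripper is mounted at the origin on a cart in front of the work surface, level with it; the furniture and walls round the work are solid. World frame = base frame: x ahead of the robot, y to its left, z up, the work surface at z = 0. Lengths are in m, angles in rad, forces in N, time in s.
With the tool pointing down it reaches from about 0.425 to 0.925 m from the base axis. Payload 6.8 kg.
Tool frame: the origin (TCP) lies midway between the tips of the shut fingers; the grasp point (between the pads) lies 19 mm behind it; z points along the fingers, y is the direction in which the jaws open and shut (so a half turn about z gives the same grasp; the last joint's range is limited). The gripper opens to 85 mm and grips with 20 to 120 N. Pads are 22 mm wide; open, the fingers measure 114 mm over their backs; the gripper's body (76 mm by 85 mm) begins 54 mm behind the grasp point. The pads swing forward as they close: fully open they stand 13 mm farther back than shut.
Start: joints at [1.082, 0.477, 0.022, 1.555, -0.011, 1.109, -0.083], TCP at [0.251, -0.627, 0.231] pointing down, gripper open.
Joint ranges: [-2.96, 2.96], [-0.34, 2.1], [-1.41, 1.46], [0.24, 2.44], [-1.37, 4.51], [0.17, 1.92], [-2.96, 2.96]. Speed limits (rad/s): [2.39, 2.39, 3.14, 3.14, 3.14, 3.14, 3.14].

## Interface

Orientations are given as a unit quaternion [w, x, y, z].
In Python, from station import readout, eyes, ticket gives the robot as it stands. The module is installed in compiled form; this text tells all that it offers.
- The arm moves only by the shell command python3 -m crank 'ROWS' [FORCE]. ROWS is JSON, a list of rows, each an object of numbers: "jaw": the opening in per cent of the stroke, from 0 (shut) to 100 (fully open); "x", "y", "z": the shift along the tool's x, y, z in mm; "ax", "ay", "az": the turn, a rotation vector about the tool's x, y, z in degrees. In form: [{"jaw": .., "x": .., "y": .., "z": .., "ax": .., "ay": .., "az": ..}, ...]. A call has 1 to 12 rows; each row shifts and turns the commanded pose from where the row before left it, along the tool's axes as they then stand; what a row does not reach is not made up. A row lasts 1/8 s, in which the tool goes at most 62.5 mm and 10.7 degrees, less where a joint would pass 70% of its speed; a pose out of reach is approached as far as the arm can. A call with a gripper value outside its range is refused whole. The fingers move at their own pace and stop on an object; FORCE is the grip in N (left out, the last holds). Time passes only in rows, so rows that do not move let the fingers close. It gives the time, the measured TCP pose, the force and the opening at its end, in the units of the state.
- readout.get_obs(): the state, without advancing time (a new reading comes with each control period).
- eyes.read_camera(name): name is "scene" or "side" or "wrist"; returns (picture, depth): 400x640x3 uint8, red, green, blue; 400x640 float32, m along the optical axis (not along the pixel's ray), 0 where there is no reading.
- eyes.calibration(name): a dict with "fx", "fy", "cx", "cy" (pixels), "R" (3x3) and "t" (3): a world point X has camera coordinates R X + t. Camera axes: x right, y down, z forward; pixel columns grow to the right and rows downward; lengths in m; the calibration is good to about 2 mm. A picture is of the moment at which its call begins: read the wrist's pose just before it. calibration takes no time and is no camera call; for the wrist camera it gives the pose at the moment of the call.
- ticket.hand_in(): hands the job in, once; it reports no verdict.
The state is a dict: "t": time; "q": joint angles; "joint_vel": joint speeds; "joint_torque": joint torques, N m; "eef_pos": TCP position; "tool_rot": TCP orientation; "contact_force": force on the tool from outside, world axes, zero at the start; "torque": the same for the moment, N m; "gripper_width": opening from 0.0 (shut) to 1.0 (fully open).
Only numpy, scipy, OpenCV 4.12 (cv2) and the standard library are available. Lean on these libraries where they do the work, as an engineer would, in place of code of your own. Each camera call takes 0.05 s, during which the arm holds its last target. There are 200 camera calls.

## Working session

There is one attempt and no reset: what is moved stays moved. The work goes in short steps, Python scripts to look and compute and a shell command to move; the robot and the scene stay as the last step left them, time stands still between calls to the robot, and variables do not carry over. Pictures are saved under pics/ and viewed, about 8 in all and at most 12, crops included, and the job is handed in when it is done.

```bash
mkdir -p pics
python3 - <<'E'
from station import readout, eyes
import cv2,numpy as np
print(readout.get_obs())
ims=[]
for n in("scene","side"):
    p,d=eyes.read_camera(n); c=eyes.calibration(n); np.savez(f"{n}0.npz",p=p,d=d,**c)
    print(n,{k:np.round(v,4).tolist() for k,v in c.items()})
    cv2.imwrite(f"pics/{n}0.png",p[...,::-1])
E
```

```text
{'t': 0.0, 'q': array([ 1.08190728,  0.47784297,  0.02232682,  1.55644661, -0.01150608,
        1.10927788, -0.08309846]), 'joint_vel': array([ 0.00021485,  0.00046814,  0.00085964, -0.00090948, -0.00031523,
       -0.00047118,  0.00069158]), 'joint_torque': array([-1.24675244e-03, -5.96459699e+01,  1.60714701e+00, -2.81201327e+01,
        1.24574019e-02,  9.35408782e-03,  8.25244172e-06]), 'eef_pos': array([ 0.25064374, -0.62610848,  0.23029875]), 'tool_rot': array([-8.92548770e-04,  9.81926207e-01,  1.89261914e-01, -2.36833688e-04]), 'contact_force': array([-0.10874149,  0.02604412,  0.42676911]), 'torque': array([ 0.05253362,  0.05476743, -0.00903518]), 'gripper_width': 0.9980981784069798}
scene {'fx': 519.3211, 'fy': 519.3211, 'cx': 327.3854, 'cy': 203.3264, 'R': [[-0.6009, -0.7993, -0.0111], [-0.4603, 0.3573, -0.8127], [0.6535, -0.4833, -0.5826]], 't': [0.2634, 0.3466, 1.0029]}
side {'fx': 460.3176, 'fy': 460.3176, 'cx': 316.5191, 'cy': 201.0622, 'R': [[0.9996, 0.0236, 0.017], [0.0277, -0.5903, -0.8067], [-0.009, 0.8068, -0.5907]], 't': [-0.5111, 0.0544, 1.0539]}
```

View pics/scene0.png

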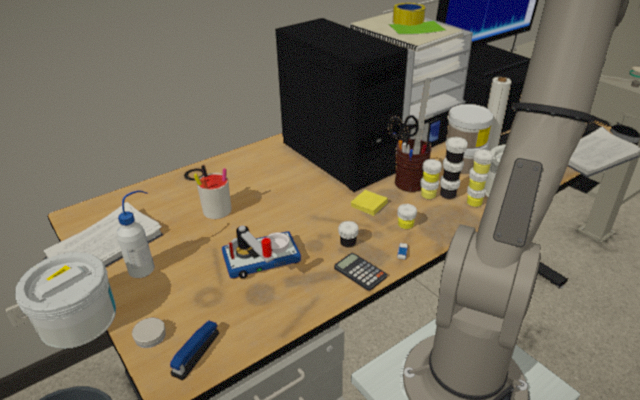

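View pics/side0.png

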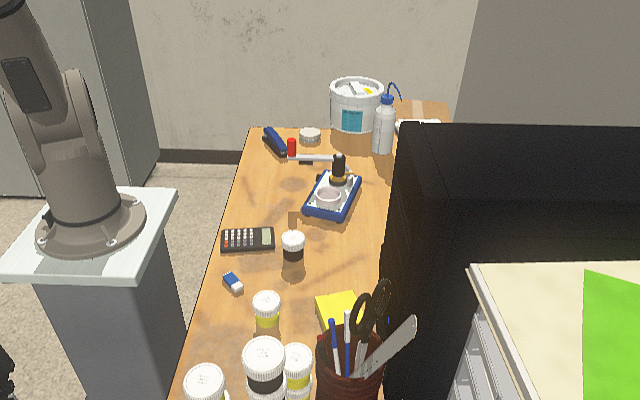

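Scene view: black pot at (348,234), yellow at (407,216), mixer with the red knob at (262,252). Side view: black pot (292,245), yellow (266,309), knob (291,148), hub (339,165), well (328,195).

```bash
cat > h.py <<'E'
import numpy as np,cv2
def load(n):
    f=np.load(n); return {k:f[k] for k in f.files}
def cloud(c):
    v,u=np.mgrid[:400,:640]; d=c['d']
    P=np.stack([(u-c['cx'])/c['fx']*d,(v-c['cy'])/c['fy']*d,d],-1)
    return (P-c['t'])@c['R']
def ray(c,u,v,z):
    o=-c['R'].T@c['t']; r=c['R'].T@np.array([(u-c['cx'])/c['fx'],(v-c['cy'])/c['fy'],1]); return o+r*(z-o[2])/r[2]
def proj(c,X):
    p=c['R']@X+c['t']; return np.array([c['fx']*p[0]/p[2]+c['cx'],c['fy']*p[1]/p[2]+c['cy']])
def blobs(m,c,z,amin=30):
    out=[]
    n,l,s,ce=cv2.connectedComponentsWithStats(m.astype(np.uint8))
    for i in range(1,n):
        if s[i,4]>=amin: out.append((s[i].tolist(),ce[i].round(1).tolist(),ray(c,*ce[i],z).round(4).tolist()))
    return out
E
python3 - <<'E'
from h import *
for n in("scene","side"):
    c=load(n+"0.npz"); W=cloud(c); hsv=cv2.cvtColor(c['p'],cv2.COLOR_RGB2HSV); H,S,V=[hsv[...,i].astype(int) for i in range(3)]
    ok=(c['d']>0)&(W[...,0]>.3)&(W[...,0]<.95)&(W[...,1]>-.7)&(W[...,1]<.6)
    print(n)
    m={'red':ok&((H<6)|(H>174))&(S>170)&(V>120)&(W[...,2]>.02),
       'white_top':ok&(S<60)&(V>130)&(W[...,2]>.044)&(W[...,2]<.062),
       'blue':ok&(H>100)&(H<125)&(S>130)&(W[...,2]<.04),
       'black_hub':ok&(V<60)&(W[...,2]>.06)&(W[...,2]<.2),
       'green':ok&(H>40)&(H<85)&(S>100)}
    for k,z in(('red',.06),('white_top',.054),('blue',.02),('black_hub',.09),('green',.05)):
        for b in blobs(m[k],c,z,15): 
            st=b[0]; q=m[k][st[1]:st[1]+st[3],st[0]:st[0]+st[2]]; w=W[st[1]:st[1]+st[3],st[0]:st[0]+st[2]][q]
            print(k,b,'min',np.percentile(w,2,0).round(3),'max',np.percentile(w,98,0).round(3),'med',np.median(w,0).round(3))
    x0,y0=(215,215) if n=='scene' else (255,130)
    cr=c['p'][y0:y0+75,x0:x0+110] if n=='scene' else c['p'][y0:y0+140,x0:x0+115]
    cv2.imwrite(f'pics/{n}crop.png',cv2.resize(cr[...,::-1],None,fx=4,fy=4,interpolation=cv2.INTER_CUBIC))
a=cv2.imread('pics/scenecrop.png');b=cv2.imread('pics/sidecrop.png')
o=np.zeros((max(a.shape[0],b.shape[0]),a.shape[1]+b.shape[1],3),np.uint8);o[:a.shape[0],:a.shape[1]]=a;o[:b.shape[0],a.shape[1]:]=b
cv2.imwrite('pics/crop0.png',cv2.resize(o,None,fx=.88,fy=.88))
E
```

```text
scene
red ([204, 175, 22, 14, 215], [213.8, 181.0], [0.8562, 0.091, 0.06]) min [0.769 0.09  0.095] max [0.832 0.148 0.124] med [0.796 0.114 0.098]
red ([262, 238, 9, 19, 145], [266.1, 247.1], [0.516, 0.1246, 0.06]) min [0.433 0.155 0.109] max [0.452 0.172 0.148] med [0.438 0.165 0.133]
white_top ([464, 157, 10, 2, 17], [468.8, 157.4], [0.504, -0.5904, 0.054]) min [ 0.492 -0.596  0.055] max [ 0.509 -0.573  0.061] med [ 0.499 -0.585  0.059]
white_top ([440, 177, 20, 12, 124], [449.2, 183.3], [0.4427, -0.4358, 0.054]) min [ 0.426 -0.462  0.045] max [ 0.472 -0.422  0.06 ] med [ 0.44  -0.434  0.054]
white_top ([487, 177, 7, 9, 32], [489.8, 181.4], [0.3788, -0.5337, 0.054]) min [ 0.369 -0.541  0.045] max [ 0.393 -0.529  0.062] med [ 0.38  -0.536  0.052]
white_top ([421, 179, 18, 9, 87], [429.3, 183.6], [0.4759, -0.3903, 0.054]) min [ 0.462 -0.419  0.044] max [ 0.506 -0.381  0.056] med [ 0.476 -0.392  0.051]
white_top ([468, 187, 18, 9, 82], [476.7, 191.3], [0.3686, -0.4653, 0.054]) min [ 0.357 -0.497  0.045] max [ 0.398 -0.457  0.057] med [ 0.369 -0.467  0.05 ]
white_top ([201, 199, 22, 9,
[... 6380 characters left out ...]
.61  -0.361  0.1  ] max [ 0.623 -0.282  0.193] med [ 0.619 -0.309  0.139]
black_hub ([383, 320, 88, 67, 3812], [429.2, 355.2], [0.6862, -0.3861, 0.09]) min [ 0.621 -0.418  0.063] max [ 0.716 -0.367  0.197] med [ 0.673 -0.415  0.129]
black_hub ([361, 324, 13, 19, 52], [366.9, 334.9], [0.596, -0.3528, 0.09]) min [ 0.581 -0.4    0.129] max [ 0.596 -0.386  0.166] med [ 0.589 -0.395  0.145]
black_hub ([371, 368, 13, 32, 75], [377.2, 384.3], [0.605, -0.4362, 0.09]) min [ 0.594 -0.45   0.061] max [ 0.61  -0.431  0.13 ] med [ 0.603 -0.441  0.104]
green ([583, 269, 57, 131, 6954], [610.5, 338.0], [1.0051, -0.3133, 0.05]) min [ 0.709 -0.627  0.382] max [ 0.786 -0.514  0.387] med [ 0.746 -0.576  0.384]
```

View pics/crop0.png

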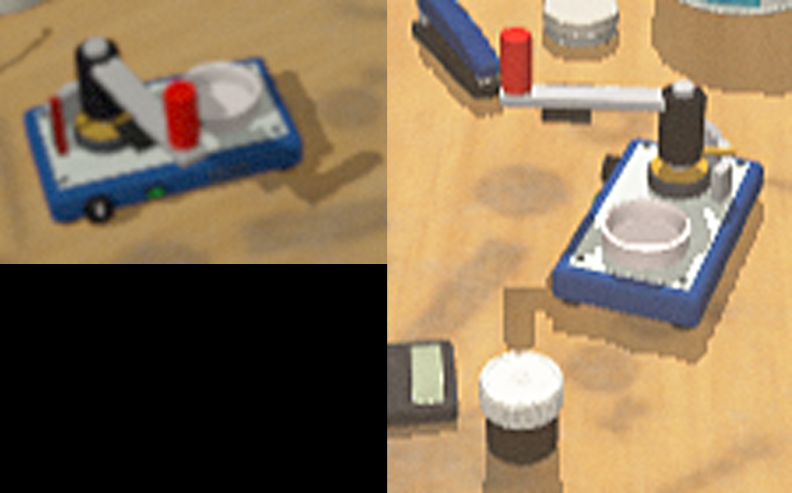

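Crops: scene shows the bar open with the knob at crop (180,115) and the hub top at (95,45). Side shows the hub top at (684,88), the full well rim and the black pot. Refining with rays now.

Run:
```python
from h import *
from scipy.optimize import least_squares
C={n:load(n+"0.npz") for n in("scene","side")}
def tri(a,b):
    f=lambda X:np.r_[proj(C['scene'],X)-a,proj(C['side'],X)-b]
    r=least_squares(f,[.5,.1,.1]); return r.x.round(4),r.fun.round(1)
print('hubtop',tri((242,227.8),(339.2,155.5)))
# circle fits on cloud edges
for name,(x,y),zl in(('black',(.463,-.086),(.047,.06)),('yellow',(.427,-.257),(.047,.06)),('well',(.536,.083),(.0445,.052))):
    for n,c in C.items():
        W=cloud(c);hsv=cv2.cvtColor(c['p'],cv2.COLOR_RGB2HSV)
        m=(np.hypot(W[...,0]-x,W[...,1]-y)<.04)&(W[...,2]>zl[0])&(W[...,2]<zl[1])&(hsv[...,1]<70)&(hsv[...,2]>110)
        P=W[m][:,:2].astype(np.float32); e=cv2.minEnclosingCircle(P)
        print(name,n,np.round(e,4).tolist() if 0 else (np.round(e[0],4),round(e[1],4)),'bbox',((P.min(0)+P.max(0))/2).round(4),(P.max(0)-P.min(0)).round(4),'z',np.percentile(W[m][:,2],95).round(4))
# housing
for n,c in C.items():
    W=cloud(c); m=(np.hypot(W[...,0]-.545,W[...,1]-.13)<.125)&(W[...,2]>.026)&(W[...,2]<.0345)&(W[...,0]>.42)
    P=W[m][:,:2].astype(np.float32); r=cv2.minAreaRect(P); print('rect',n,np.round(r[0],4),np.round(r[1],4),r[2])
# knob
for n,c in C.items():
    W=cloud(c);hsv=cv2.cvtColor(c['p'],cv2.COLOR_RGB2HSV)
    m=((hsv[...,0]<6)|(hsv[...,0]>174))&(hsv[...,1]>140)&(hsv[...,2]>60)&(np.hypot(W[...,0]-.444,W[...,1]-.16)<.03)
    P=W[m]; t=P[P[:,2]>np.percentile(P[:,2],98)-.003]; e=cv2.minEnclosingCircle(t[:,:2].astype(np.float32))
    print('knob',n,P.min(0).round(4),P.max(0).round(4),'top',e)
```

```text
hubtop (array([0.5608, 0.1592, 0.1072]), array([ 0.1,  0.1,  0.1, -0.1]))
black scene (array([ 0.4617, -0.0836]), 0.0267) bbox [ 0.4627 -0.0839] [0.0511 0.0484] z 0.0549
black side (array([ 0.463, -0.087]), 0.0256) bbox [ 0.4627 -0.087 ] [0.0484 0.0511] z 0.0549
yellow scene (array([ 0.4241, -0.2569]), 0.0285) bbox [ 0.4247 -0.255 ] [0.0514 0.051 ] z 0.0549
yellow side (array([ 0.4272, -0.2578]), 0.0254) bbox [ 0.4272 -0.2582] [0.0502 0.0489] z 0.0548
well scene (array([0.5364, 0.0852]), 0.0325) bbox [0.5354 0.082 ] [0.0628 0.055 ] z 0.0497
well side (array([0.5368, 0.0827]), 0.032) bbox [0.5356 0.0822] [0.0571 0.0608] z 0.0491
rect scene [0.5456 0.1255] [0.1781 0.1119] 73.39219665527344
rect side [0.5443 0.1229] [0.1814 0.1092] 72.89767456054688
knob scene [0.4326 0.1533 0.1071] [0.4536 0.1728 0.1499] top ((0.4426271915435791, 0.16073492169380188), 0.010325046256184578)
knob side [0.4345 0.1457 0.1056] [0.4541 0.1691 0.1486] top ((0.4445412755012512, 0.15808027982711792), 0.011593464761972427)
```

```bash
python3 -m crank '[{"jaw":100,"x":33.1,"y":-35.2},{"jaw":100,"x":33.1,"y":-35.2},{"jaw":100,"x":33.1,"y":-35.2},{"jaw":100,"x":33.1,"y":-35.2},{"jaw":100,"x":33.1,"y":-35.2},{"jaw":100,"x":33.1,"y":-35.2},{"jaw":100,"x":33.1,"y":-35.2},{"jaw":100,"x":33.1,"y":-35.2},{"jaw":100,"x":33.1,"y":-35.2},{"jaw":100,"x":33.1,"y":-35.2},{"jaw":100,"x":33.1,"y":-35.2},{"jaw":100,"x":33.1,"y":-35.2}]' 40
python3 -m crank '[{"jaw":100,"az":-10.2},{"jaw":100,"az":-10.2},{"jaw":100,"az":-10.2},{"jaw":100,"az":-10.2},{"jaw":100,"az":-10.2},{"jaw":100}]'
cat >> h.py <<'E'
def toolxy(o):
    from scipy.spatial.transform import Rotation as Rr
    w,x,y,z=o['tool_rot']; return Rr.from_quat([x,y,z,w]).as_matrix()
def rel(o,X):
    "world target for TCP -> mm shift in tool axes"
    return (toolxy(o).T@(np.array(X)-o['eef_pos'])*1000).round(1)
E
python3 - <<'E'
from h import *
from station import readout,eyes
o=readout.get_obs(); R=toolxy(o)
print(o['t'],o['eef_pos'],o['q'].round(2)); print(R.round(3), 'yaw y',np.degrees(np.arctan2(R[1,1],R[0,1])))
print(rel(o,[.4627,-.0855,.2]))
p,d=eyes.read_camera('wrist');c=eyes.calibration('wrist');np.savez('wrist1.npz',p=p,d=d,**c);cv2.imwrite('pics/wrist1.png',p[...,::-1])
W=cloud(dict(p=p,d=d,**c));hsv=cv2.cvtColor(p,cv2.COLOR_RGB2HSV)
m=(W[...,2]>.05)&(W[...,2]<.059)&(hsv[...,1]<80)&(hsv[...,2]>100)&(np.hypot(W[...,0]-.463,W[...,1]+.086)<.045)
P=W[m][:,:2].astype(np.float32);print(len(P)); 
if len(P):print(cv2.minEnclosingCircle(P),P.mean(0))
E
```

```text
0.1 [ 0.2506632  -0.62614301  0.2304012 ] [ 1.08  0.48  0.02  1.56 -0.01  1.11 -0.08]
[[ 0.928  0.372 -0.001]
 [ 0.372 -0.928  0.002]
 [-0.    -0.002 -1.   ]] yaw y -68.17960437412503
[ 397.8 -423.    31.1]
0schema error: expected keys jaw, x, y, z, ax, ay, az
schema error: expected keys jaw, x, y, z, ax, ay, az
```

View pics/wrist1.png

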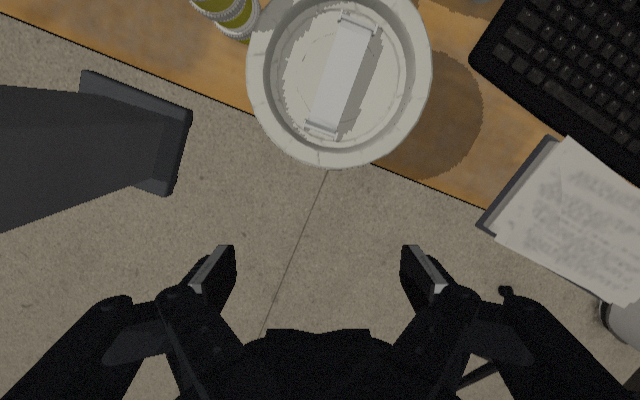

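Wrist view: still at the start (the rows need all keys). A white bucket stands ahead at (340,75), and the fingers show at the bottom. I'll check heights along the path before moving.

Run:
```python
from h import *
for n in('scene0','side0','wrist1'):
    c=load(n+'.npz');W=cloud(c);ok=(c['d']>.25)
    a=np.array([.2506,-.626]);b=np.array([.4627,-.0855]);u=(b-a)/np.linalg.norm(b-a)
    s=(W[...,:2]-a)@u; l=np.abs((W[...,:2]-a)@[-u[1],u[0]])
    m=ok&(l<.13)&(W[...,2]<.45)&(W[...,2]>-.1)
    for k in np.arange(0,.6,.06):
        q=m&(s>k)&(s<=k+.06)
        if q.sum()>5:print(n,round(k,2),np.percentile(W[q][:,2],99).round(3),end=' | ')
    print()
```

```text
scene0 0.06 0.12 | scene0 0.12 0.163 | scene0 0.18 0.177 | scene0 0.24 0.178 | scene0 0.3 0.104 | scene0 0.36 0.054 | scene0 0.42 0.053 | scene0 0.48 0.018 | scene0 0.54 0.055 | 
side0 0.0 0.368 | side0 0.06 0.312 | side0 0.12 0.164 | side0 0.18 0.18 | side0 0.24 0.18 | side0 0.3 0.106 | side0 0.36 0.055 | side0 0.42 0.054 | side0 0.48 0.018 | side0 0.54 0.054 | 
wrist1 0.0 0.123 | wrist1 0.06 0.113 | wrist1 0.12 0.081 | wrist1 0.18 0.003 | wrist1 0.24 0.003 | wrist1 0.3 0.003 | wrist1 0.36 0.003 |
```

```bash
python3 -m crank '[{"jaw":100,"x":33.1,"y":-35.2,"z":0,"ax":0,"ay":0,"az":0},{"jaw":100,"x":33.1,"y":-35.2,"z":0,"ax":0,"ay":0,"az":0},{"jaw":100,"x":33.1,"y":-35.2,"z":0,"ax":0,"ay":0,"az":0},{"jaw":100,"x":33.1,"y":-35.2,"z":0,"ax":0,"ay":0,"az":0},{"jaw":100,"x":33.1,"y":-35.2,"z":0,"ax":0,"ay":0,"az":0},{"jaw":100,"x":33.1,"y":-35.2,"z":0,"ax":0,"ay":0,"az":0},{"jaw":100,"x":33.1,"y":-35.2,"z":0,"ax":0,"ay":0,"az":0},{"jaw":100,"x":33.1,"y":-35.2,"z":0,"ax":0,"ay":0,"az":0},{"jaw":100,"x":33.1,"y":-35.2,"z":0,"ax":0,"ay":0,"az":0},{"jaw":100,"x":33.1,"y":-35.2,"z":0,"ax":0,"ay":0,"az":0},{"jaw":100,"x":33.1,"y":-35.2,"z":0,"ax":0,"ay":0,"az":0},{"jaw":100,"x":33.1,"y":-35.2,"z":0,"ax":0,"ay":0,"az":0}]' 40
python3 -m crank '[{"jaw":100,"x":0,"y":0,"z":0,"ax":0,"ay":0,"az":-10.2},{"jaw":100,"x":0,"y":0,"z":0,"ax":0,"ay":0,"az":-10.2},{"jaw":100,"x":0,"y":0,"z":0,"ax":0,"ay":0,"az":-10.2},{"jaw":100,"x":0,"y":0,"z":0,"ax":0,"ay":0,"az":-10.2},{"jaw":100,"x":0,"y":0,"z":0,"ax":0,"ay":0,"az":-10.2},{"jaw":100,"x":0,"y":0,"z":0,"ax":0,"ay":0,"az":0}]'
cat > look.py <<'E'
from h import *
from station import readout,eyes
import sys
o=readout.get_obs(); R=toolxy(o)
print(o['t'],o['eef_pos'].round(4),o['q'].round(2),'F',o['contact_force'].round(1),'w',round(o['gripper_width'],3)); print('yaw y',np.degrees(np.arctan2(R[1,1],R[0,1])).round(1),'tilt',R[:2,2].round(3))
p,d=eyes.read_camera('wrist');c=eyes.calibration('wrist');np.savez(sys.argv[1]+'.npz',p=p,d=d,**c);cv2.imwrite('pics/'+sys.argv[1]+'.png',p[...,::-1])
W=cloud(dict(p=p,d=d,**c));hsv=cv2.cvtColor(p,cv2.COLOR_RGB2HSV)
for nm,x,y,z0,z1 in(('black',.463,-.086,.05,.059),('well',.536,.083,.044,.052)):
    m=(W[...,2]>z0)&(W[...,2]<z1)&(hsv[...,1]<90)&(hsv[...,2]>90)&(np.hypot(W[...,0]-x,W[...,1]-y)<.045)&(d>.05)
    P=W[m][:,:2].astype(np.float32)
    if len(P)>30:
        e=cv2.minEnclosingCircle(P);print(nm,len(P),np.round(e[0],4),round(e[1],4),'mean',P.mean(0).round(4),'rel(z as now)',rel(o,[*e[0],o['eef_pos'][2]]))
print('rel black est',rel(o,[.4627,-.0855,.2]))
E
python3 look.py wrist2
```

```text
t: 1.65
eef_pos: [0.4629, -0.0855, 0.2313]
tool_rot: [0.0, 0.982, 0.189, 0.0]
contact_force: [-0.2, -0.9, 0.0]
gripper_width: 0.998
t: 2.4
eef_pos: [0.4624, -0.087, 0.2311]
tool_rot: [-0.0, 0.805, 0.593, -0.0]
contact_force: [0.6, 0.7, 0.1]
gripper_width: 1.001
2.4 [ 0.4624 -0.087   0.2311] [ 0.44  0.17 -0.43  2.    0.08  0.99 -0.33] F [0.6 0.7 0.1] w 1.001
yaw y -17.3 tilt [-0.  0.]
black 1385 [ 0.4635 -0.0853] 0.0254 mean [ 0.4637 -0.0844] rel(z as now) [ 1.9  0.5 -0. ]
well 417 [0.5362 0.0832] 0.0304 mean [0.5321 0.0669] rel(z as now) [184.4  19.9  -0. ]
rel black est [ 1.5 -0.2 31.1]
```

View pics/wrist2.png

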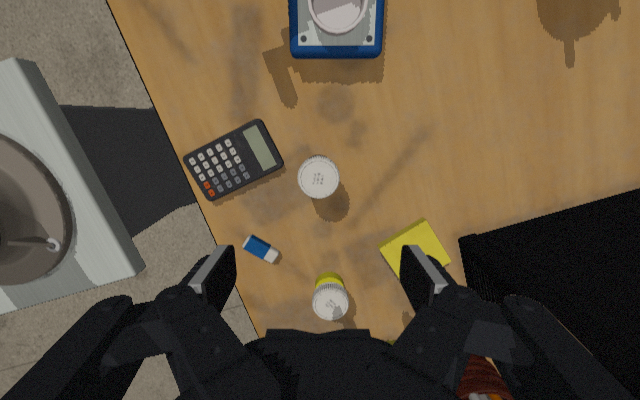

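Wrist view: black cap at (319,177), well at (338,5), yellow at (330,300). The measurements agree to within 1–2 mm, so I'm descending to grip the cap.

```bash
python3 -m crank '[{"jaw":100,"x":1.8,"y":0.3,"z":30,"ax":0,"ay":0,"az":0},{"jaw":100,"x":0,"y":0,"z":40,"ax":0,"ay":0,"az":0},{"jaw":100,"x":0,"y":0,"z":40,"ax":0,"ay":0,"az":0},{"jaw":100,"x":0,"y":0,"z":40,"ax":0,"ay":0,"az":0},{"jaw":100,"x":0,"y":0,"z":38,"ax":0,"ay":0,"az":0},{"jaw":100,"x":0,"y":0,"z":20,"ax":0,"ay":0,"az":0},{"jaw":100,"x":0,"y":0,"z":0,"ax":0,"ay":0,"az":0}]' 40
python3 -m crank '[{"jaw":40,"x":0,"y":0,"z":0,"ax":0,"ay":0,"az":0},{"jaw":40,"x":0,"y":0,"z":0,"ax":0,"ay":0,"az":0},{"jaw":40,"x":0,"y":0,"z":0,"ax":0,"ay":0,"az":0},{"jaw":40,"x":0,"y":0,"z":0,"ax":0,"ay":0,"az":0},{"jaw":40,"x":0,"y":0,"z":0,"ax":0,"ay":0,"az":0},{"jaw":40,"x":0,"y":0,"z":0,"ax":0,"ay":0,"az":0}]' 40
python3 -m crank '[{"jaw":40,"x":0,"y":0,"z":-30,"ax":0,"ay":0,"az":0},{"jaw":40,"x":0,"y":0,"z":-50,"ax":0,"ay":0,"az":0},{"jaw":40,"x":0,"y":0,"z":-40,"ax":0,"ay":0,"az":0},{"jaw":40,"x":0,"y":0,"z":0,"ax":0,"ay":0,"az":0}]'
python3 look.py wrist3
```

```text
t: 3.32
eef_pos: [0.4624, -0.0851, 0.0221]
tool_rot: [-0.001, 0.806, 0.593, -0.001]
contact_force: [-0.2, 0.2, 0.3]
gripper_width: 0.999
t: 4.08
eef_pos: [0.4644, -0.0854, 0.0246]
tool_rot: [0.001, 0.805, 0.593, 0.001]
contact_force: [-0.1, -0.7, 5.2]
gripper_width: 0.578
t: 4.58
eef_pos: [0.4659, -0.0856, 0.1469]
tool_rot: [0.003, 0.805, 0.593, 0.003]
contact_force: [-0.2, 0.6, -1.3]
gripper_width: 0.579
4.575 [ 0.4659 -0.0856  0.1469] [ 0.42  0.29 -0.43  2.09  0.17  0.79 -0.41] F [-0.2  0.6 -1.3] w 0.579
yaw y -17.2 tilt [ 0.008 -0.002]
well 153 [0.5262 0.0584] 0.0136 mean [0.5258 0.0569] rel(z as now) [155.4  14.9   0.2]
rel black est [ -0.8  -2.7 -53.1]
```

View pics/wrist3.png

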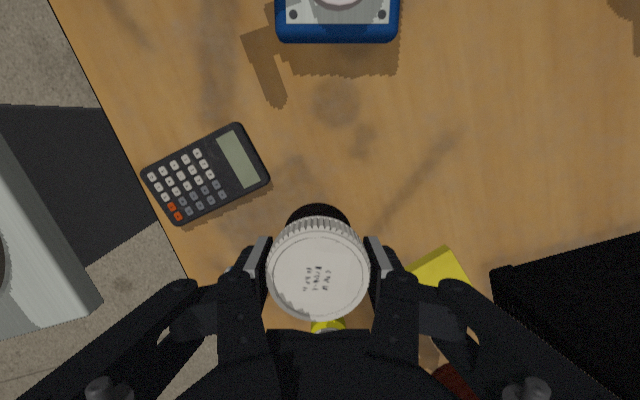

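Wrist view: cap held between the pads, centre (318,273), upright. Next I measure the pot's offset in the hand and work out the transfer.

```bash
cat > held.py <<'E'
from h import *
import sys
from station import readout,eyes
o=readout.get_obs()
def held(c,o,tag):
    W=cloud(c);hsv=cv2.cvtColor(c['p'],cv2.COLOR_RGB2HSV);t=o['eef_pos']
    m=(np.hypot(W[...,0]-t[0],W[...,1]-t[1])<.029)&(W[...,2]>t[2]+.022)&(W[...,2]<t[2]+.036)&(hsv[...,1]<60)&(hsv[...,2]>130)&(c['d']>.05)
    P=W[m]; 
    if len(P)<40: print(tag,'few',len(P));return
    z=np.median(P[:,2]);P=P[abs(P[:,2]-z)<.004]
    A=np.c_[P[:,:2]-P[:,:2].mean(0),np.ones(len(P))];s=np.linalg.lstsq(A,P[:,2],rcond=None)[0]
    e=cv2.minEnclosingCircle(P[:,:2].astype(np.float32))
    print(tag,len(P),'centre',np.round(e[0],4),'r',round(e[1],4),'topz',z.round(4),'slope',s[:2].round(3),'off from TCP',(np.array(e[0])-t[:2]).round(4),'bottom',(z-.054).round(4))
    w=np.array([.5362,.0832]); print('  shift to well',rel(o,[*(t[:2]+w-np.array(e[0])),t[2]]))
if __name__=='__main__':
    print(o['t'],o['eef_pos'].round(4),'F',o['contact_force'].round(1),o['gripper_width'].round(3))
    for n in sys.argv[1:]:
        if n.endswith('npz'): c=load(n)
        else: p,d=eyes.read_camera(n);c=dict(p=p,d=d,**eyes.calibration(n))
        held(c,o,n)
E
python3 held.py wrist3.npz side scene
```

```text
Traceback (most recent call last):
  File "held.py", line 16, in <module>
    print(o['t'],o['eef_pos'].round(4),'F',o['contact_force'].round(1),o['gripper_width'].round(3))
                                                                       ^^^^^^^^^^^^^^^^^^^^^^^^
AttributeError: 'float' object has no attribute 'round'
```

```bash
sed -i "s/,o\['gripper_width'\].round(3)//" held.py; python3 held.py wrist3.npz side scene
```

```text
4.625 [ 0.4645 -0.0857  0.1451] F [-0.7 -0.1 -0.8]
wrist3.npz 7511 centre [ 0.4647 -0.0848] r 0.0253 topz 0.1748 slope [-0.001 -0.015] off from TCP [0.0003 0.0009] bottom 0.1208
  shift to well [1.816e+02 1.850e+01 1.000e-01]
side 329 centre [ 0.4659 -0.088 ] r 0.0264 topz 0.1731 slope [-0.006  0.03 ] off from TCP [ 0.0015 -0.0023] bottom 0.1191
  shift to well [1.843e+02 1.640e+01 1.000e-01]
scene 102 centre [ 0.4658 -0.0812] r 0.0266 topz 0.1709 slope [-0.001  0.003] off from TCP [0.0013 0.0045] bottom 0.1169
  shift to well [1.779e+02 1.850e+01 1.000e-01]
```

```bash
python3 -m crank '[{"jaw":40,"x":26,"y":3,"z":0,"ax":0,"ay":0,"az":0},{"jaw":40,"x":40,"y":4,"z":0,"ax":0,"ay":0,"az":0},{"jaw":40,"x":40,"y":4,"z":0,"ax":0,"ay":0,"az":0},{"jaw":40,"x":40,"y":4,"z":0,"ax":0,"ay":0,"az":0},{"jaw":40,"x":26,"y":2,"z":0,"ax":0,"ay":0,"az":0},{"jaw":40,"x":10,"y":1,"z":0,"ax":0,"ay":0,"az":0},{"jaw":40,"x":0,"y":0,"z":0,"ax":0,"ay":0,"az":0},{"jaw":40,"x":0,"y":0,"z":0,"ax":0,"ay":0,"az":0}]'
python3 held.py wrist side scene
python3 -m crank '[{"jaw":40,"x":0,"y":0,"z":0,"ax":0,"ay":0,"az":0}]'; python3 held.py wrist
```

```text
t: 5.72
eef_pos: [0.5338, 0.0816, 0.1428]
tool_rot: [0.0, 0.805, 0.593, -0.001]
contact_force: [-0.5, 0.5, -1.4]
gripper_width: 0.578
5.725 [0.5338 0.0816 0.1428] F [-0.5  0.5 -1.4]
wrist 7217 centre [0.5337 0.0826] r 0.0251 topz 0.1727 slope [-0.002 -0.014] off from TCP [-0.0001  0.001 ] bottom 0.1187
  shift to well [ 1.3  2.2 -0. ]
side 222 centre [0.5352 0.0804] r 0.0273 topz 0.1708 slope [0.002 0.019] off from TCP [ 0.0014 -0.0012] bottom 0.1168
  shift to well [ 3.   0.1 -0. ]
scene 80 centre [0.5364 0.0887] r 0.0275 topz 0.1708 slope [0.059 0.075] off from TCP [0.0026 0.0071] bottom 0.1168
  shift to well [-5.3  1.4  0. ]
t: 6.0
eef_pos: [0.5344, 0.0826, 0.1434]
tool_rot: [0.0, 0.805, 0.593, -0.0]
contact_force: [-0.5, 0.2, -0.1]
gripper_width: 0.575
6.0 [0.5344 0.0826 0.1434] F [-0.5  0.2 -0.1]
wrist 7141 centre [0.5343 0.0836] r 0.0251 topz 0.1731 slope [-0.001 -0.013] off from TCP [-0.0001  0.001 ] bottom 0.1191
  shift to well [0.2 1.9 0. ]
```

```bash
python3 -m crank '[{"jaw":40,"x":0.3,"y":1.8,"z":15,"ax":0,"ay":0,"az":0},{"jaw":40,"x":0,"y":0,"z":25,"ax":0,"ay":0,"az":0},{"jaw":40,"x":0,"y":0,"z":22,"ax":0,"ay":0,"az":0},{"jaw":40,"x":0,"y":0,"z":0,"ax":0,"ay":0,"az":0},{"jaw":40,"x":0,"y":0,"z":0,"ax":0,"ay":0,"az":0}]'
python3 held.py wrist
python3 -c "
from station import eyes;import cv2,numpy as np
a=eyes.read_camera('scene')[0][190:290,210:340,::-1];b=eyes.read_camera('side')[0][115:215,265:395,::-1]
cv2.imwrite('pics/place1.png',cv2.resize(np.vstack([a,b]),None,fx=3,fy=3,interpolation=2))"
```

```text
t: 6.68
eef_pos: [0.5365, 0.0832, 0.0815]
tool_rot: [0.0, 0.805, 0.594, 0.0]
contact_force: [0.5, -0.2, 0.3]
gripper_width: 0.576
6.675 [0.5365 0.0832 0.0815] F [ 0.5 -0.2  0.3]
wrist 7198 centre [0.5368 0.0841] r 0.0249 topz 0.1116 slope [-0.001 -0.012] off from TCP [0.0002 0.0009] bottom 0.0576
  shift to well [-1.  -0.3 -0. ]
```

View pics/place1.png

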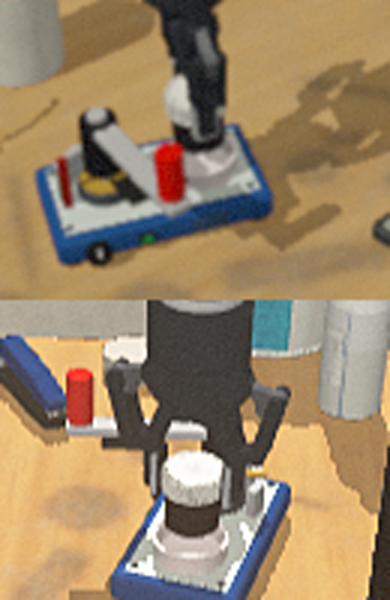

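The pot hangs centred over the well in both crops: side pot (193,495) above the rim (190,545). Lowering gently.

```bash
python3 -m crank '[{"jaw":40,"x":-0.6,"y":-0.2,"z":4,"ax":0,"ay":0,"az":0},{"jaw":40,"x":0,"y":0,"z":4,"ax":0,"ay":0,"az":0},{"jaw":40,"x":0,"y":0,"z":4,"ax":0,"ay":0,"az":0},{"jaw":40,"x":0,"y":0,"z":2,"ax":0,"ay":0,"az":0},{"jaw":40,"x":0,"y":0,"z":2,"ax":0,"ay":0,"az":0},{"jaw":40,"x":0,"y":0,"z":0,"ax":0,"ay":0,"az":0}]'
python3 held.py wrist
```

```text
t: 7.58
eef_pos: [0.5358, 0.0825, 0.0652]
tool_rot: [-0.0, 0.805, 0.594, -0.0]
contact_force: [-0.8, -0.5, -1.0]
gripper_width: 0.58
7.575 [0.5358 0.0825 0.0652] F [-0.8 -0.5 -1. ]
wrist 7218 centre [0.536  0.0835] r 0.025 topz 0.095 slope [-0.003 -0.012] off from TCP [0.0002 0.0009] bottom 0.041
  shift to well [-0.2  0.3 -0. ]
```

Inside the rim with no contact. 7–8 mm remain.

```bash
python3 -m crank '[{"jaw":40,"x":0,"y":0,"z":3,"ax":0,"ay":0,"az":0},{"jaw":40,"x":0,"y":0,"z":2,"ax":0,"ay":0,"az":0},{"jaw":40,"x":0,"y":0,"z":1.5,"ax":0,"ay":0,"az":0},{"jaw":40,"x":0,"y":0,"z":1,"ax":0,"ay":0,"az":0},{"jaw":40,"x":0,"y":0,"z":0,"ax":0,"ay":0,"az":0}]'
python3 held.py wrist
```

```text
t: 8.25
eef_pos: [0.5359, 0.0826, 0.0578]
tool_rot: [-0.0, 0.805, 0.594, -0.0]
contact_force: [-0.4, 0.6, 0.0]
gripper_width: 0.577
8.25 [0.5359 0.0826 0.0578] F [-0.4  0.6  0. ]
wrist 7202 centre [0.5358 0.0836] r 0.0249 topz 0.0875 slope [-0.002 -0.012] off from TCP [-0.      0.0011] bottom 0.0335
  shift to well [-0.3  0.5 -0. ]
```

```bash
python3 -m crank '[{"jaw":40,"x":0,"y":0,"z":0.8,"ax":0,"ay":0,"az":0},{"jaw":75,"x":0,"y":0,"z":0,"ax":0,"ay":0,"az":0},{"jaw":75,"x":0,"y":0,"z":0,"ax":0,"ay":0,"az":0},{"jaw":75,"x":0,"y":0,"z":0,"ax":0,"ay":0,"az":0},{"jaw":75,"x":0,"y":0,"z":-20,"ax":0,"ay":0,"az":0},{"jaw":75,"x":0,"y":0,"z":-40,"ax":0,"ay":0,"az":0},{"jaw":75,"x":0,"y":0,"z":-40,"ax":0,"ay":0,"az":0},{"jaw":75,"x":0,"y":0,"z":-40,"ax":0,"ay":0,"az":0},{"jaw":75,"x":0,"y":0,"z":0,"ax":0,"ay":0,"az":0}]'
cat > state.py <<'E'
# pot cap in the well and knob top, by ray/depth from given cameras
from h import *
import sys
from station import readout,eyes
o=readout.get_obs();R=toolxy(o);print('t',round(o['t'],2),'tcp',o['eef_pos'].round(4),'F',o['contact_force'].round(1),'yaw',np.degrees(np.arctan2(R[1,1],R[0,1])).round(1),'w',round(o['gripper_width'],2))
HUB=np.array([.5597,.1598])
for n in sys.argv[1:]:
    p,d=eyes.read_camera(n);c=dict(p=p,d=d,**eyes.calibration(n));W=cloud(c);hsv=cv2.cvtColor(p,cv2.COLOR_RGB2HSV)
    m=(np.hypot(W[...,0]-.536,W[...,1]-.083)<.032)&(W[...,2]>.079)&(W[...,2]<.092)&(hsv[...,1]<70)&(hsv[...,2]>110)&(d>.05)
    if m.sum()>30:
        P=W[m];T=P[P[:,2]>np.percentile(P[:,2],90)-.004];e=cv2.minEnclosingCircle(T[:,:2].astype(np.float32));A=np.c_[T[:,:2]-T[:,:2].mean(0),np.ones(len(T))]
        print(n,'cap',np.round(e[0],4),round(e[1],4),'top',np.percentile(P[:,2],[50,90]).round(4),'slope',np.linalg.lstsq(A,T[:,2],rcond=None)[0][:2].round(3))
    r=((hsv[...,0]<6)|(hsv[...,0]>174))&(hsv[...,1]>140)&(hsv[...,2]>60)&(W[...,2]>.09)&(W[...,2]<.18)&(abs(np.hypot(W[...,0]-HUB[0],W[...,1]-HUB[1])-.115)<.035)&(d>.05)
    if r.sum()>15:
        P=W[r];zt=np.percentile(P[:,2],97);T=P[P[:,2]>zt-.003];e=cv2.minEnclosingCircle(T[:,:2].astype(np.float32));v=np.array(e[0])-HUB
        print(n,'knob',np.round(e[0],4),round(e[1],4),'n',r.sum(),'ztop',zt.round(4),'zmin',np.percentile(P[:,2],2).round(4),'turn',round((np.arctan2(v[1],v[0])%6.2832)-np.radians(163),3))
E
python3 state.py wrist side scene
```

```text
t: 9.43
eef_pos: [0.538, 0.0832, 0.2003]
tool_rot: [0.002, 0.805, 0.593, 0.003]
contact_force: [-0.2, 0.6, -0.7]
gripper_width: 0.751
t 9.43 tcp [0.538  0.0832 0.2003] F [-0.2  0.6 -0.7] yaw -17.2 w 0.75
wrist cap [0.5341 0.0819] 0.0253 top [0.0855 0.0866] slope [-0.005 -0.007]
wrist knob [0.444  0.1603] 0.0109 n 1332 ztop 0.1477 zmin 0.1086 turn 0.292
side cap [0.5347 0.0799] 0.0254 top [0.0856 0.0871] slope [0.007 0.01 ]
side knob [0.4453 0.1583] 0.0107 n 157 ztop 0.1476 zmin 0.1084 turn 0.31
scene cap [0.5355 0.0841] 0.0261 top [0.0853 0.0874] slope [-0.012  0.004]
scene knob [0.4433 0.1608] 0.0099 n 159 ztop 0.148 zmin 0.1091 turn 0.288
```

Pot is seated: top at 87 mm, within about 2 mm of centre, upright. Now rotating the tool so the jaws lie along the knob's tangent.

```bash
python3 -m crank '[{"jaw":42,"x":0,"y":0,"z":0,"ax":0,"ay":0,"az":10.4},{"jaw":42,"x":0,"y":0,"z":0,"ax":0,"ay":0,"az":10.4},{"jaw":42,"x":0,"y":0,"z":0,"ax":0,"ay":0,"az":10.4},{"jaw":42,"x":0,"y":0,"z":0,"ax":0,"ay":0,"az":10.4},{"jaw":42,"x":0,"y":0,"z":0,"ax":0,"ay":0,"az":10.4},{"jaw":42,"x":0,"y":0,"z":0,"ax":0,"ay":0,"az":10.4},{"jaw":42,"x":0,"y":0,"z":0,"ax":0,"ay":0,"az":10.4},{"jaw":42,"x":0,"y":0,"z":0,"ax":0,"ay":0,"az":0}]'
python3 state.py; python3 -c "
from h import *
from station import readout
o=readout.get_obs();print(o['q'].round(2),rel(o,[.444,.160,.2]),rel(o,[.444,.160,.124]),toolxy(o).round(3).tolist())"
```

```text
t: 10.58
eef_pos: [0.535, 0.0824, 0.1956]
tool_rot: [0.0, 1.0, 0.001, -0.001]
contact_force: [-0.2, -0.4, -0.7]
gripper_width: 0.417
t 10.57 tcp [0.535  0.0824 0.1956] F [-0.2 -0.4 -0.7] yaw -89.9 w 0.42
[-0.06  0.31 -0.25  1.9   0.09  0.95 -1.92] [-90.9 -77.8  -4.3] [-90.7 -77.8  71.7] [[1.0, 0.002, -0.003], [0.002, -1.0, -0.001], [-0.003, 0.001, -1.0]]
```

```bash
python3 -m crank '[{"jaw":42,"x":-31,"y":-26,"z":0,"ax":0,"ay":0,"az":0},{"jaw":42,"x":-30,"y":-26,"z":0,"ax":0,"ay":0,"az":0},{"jaw":42,"x":-30,"y":-26,"z":0,"ax":0,"ay":0,"az":0},{"jaw":42,"x":0,"y":0,"z":0,"ax":0,"ay":0,"az":0},{"jaw":42,"x":0,"y":0,"z":15,"ax":0,"ay":0,"az":0},{"jaw":42,"x":0,"y":0,"z":0,"ax":0,"ay":0,"az":0}]'
python3 state.py wrist side scene
```

```text
t: 11.32
eef_pos: [0.4444, 0.1591, 0.1802]
tool_rot: [0.001, 1.0, -0.0, -0.001]
contact_force: [0.6, -0.4, 0.4]
gripper_width: 0.42
t 11.32 tcp [0.4444 0.1591 0.1802] F [ 0.6 -0.4  0.4] yaw -90.0 w 0.42
wrist cap [0.5359 0.0836] 0.0253 top [0.0882 0.0892] slope [ 0.001 -0.007]
wrist knob [0.446  0.1621] 0.0104 n 1092 ztop 0.15 zmin 0.1112 turn 0.277
side cap [0.5343 0.081 ] 0.0255 top [0.0854 0.0869] slope [-0.016 -0.   ]
side knob [0.4457 0.1589] 0.0107 n 157 ztop 0.1478 zmin 0.108 turn 0.305
scene cap [0.5343 0.0834] 0.0253 top [0.0851 0.0877] slope [-0.017  0.009]
scene knob [0.444  0.1634] 0.0115 n 161 ztop 0.1481 zmin 0.1087 turn 0.265
```

```bash
python3 -m crank '[{"jaw":42,"x":0.5,"y":-1.2,"z":20,"ax":0,"ay":0,"az":0},{"jaw":42,"x":0,"y":0,"z":24,"ax":0,"ay":0,"az":0},{"jaw":42,"x":0,"y":0,"z":20,"ax":0,"ay":0,"az":0},{"jaw":42,"x":0,"y":0,"z":0,"ax":0,"ay":0,"az":0}]'
python3 state.py wrist
python3 -m crank '[{"jaw":42,"x":0,"y":2.5,"z":0,"ax":0,"ay":0,"az":0},{"jaw":42,"x":0,"y":2.5,"z":0,"ax":0,"ay":0,"az":0},{"jaw":42,"x":0,"y":2,"z":0,"ax":0,"ay":0,"az":0},{"jaw":42,"x":0,"y":0,"z":0,"ax":0,"ay":0,"az":0}]'
python3 state.py side scene
```

```text
t: 11.98
eef_pos: [0.4447, 0.1611, 0.117]
tool_rot: [0.001, 1.0, 0.0, -0.001]
contact_force: [0.7, -0.3, 0.6]
gripper_width: 0.423
t 11.97 tcp [0.4447 0.1611 0.117 ] F [ 0.7 -0.3  0.6] yaw -90.0 w 0.42
wrist cap [0.5362 0.0838] 0.0254 top [0.0884 0.0895] slope [ 0.003 -0.008]
wrist knob [0.446  0.1623] 0.0106 n 2618 ztop 0.1501 zmin 0.1104 turn 0.275
t: 12.52
eef_pos: [0.4455, 0.1545, 0.1182]
tool_rot: [-0.0, 1.0, -0.0, 0.0]
contact_force: [-0.6, 1.4, 0.6]
gripper_width: 0.417
t 12.53 tcp [0.4455 0.1545 0.1182] F [-0.6  1.4  0.6] yaw -90.0 w 0.42
side cap [0.5353 0.0808] 0.0256 top [0.0854 0.0869] slope [0.01  0.013]
scene cap [0.5341 0.0837] 0.0249 top [0.0847 0.0872] slope [ 0.002 -0.007]
scene knob [0.4401 0.166 ] 0.0131 n 133 ztop 0.1488 zmin 0.1085 turn 0.245
```

```bash
python3 -m crank '[{"jaw":42,"x":0.4,"y":5,"z":0,"ax":0,"ay":0,"az":-2.5},{"jaw":42,"x":0.4,"y":5,"z":0,"ax":0,"ay":0,"az":-2.5},{"jaw":42,"x":0.4,"y":5,"z":0,"ax":0,"ay":0,"az":-2.5},{"jaw":42,"x":0,"y":0,"z":0,"ax":0,"ay":0,"az":0}]'
python3 state.py wrist side
```

```text
t: 13.12
eef_pos: [0.447, 0.1404, 0.1181]
tool_rot: [-0.0, 0.998, 0.066, -0.0]
contact_force: [-1.4, 2.8, 0.5]
gripper_width: 0.419
t 13.12 tcp [0.447  0.1404 0.1181] F [-1.4  2.8  0.5] yaw -82.5 w 0.42
wrist cap [0.5353 0.083 ] 0.0254 top [0.0874 0.0885] slope [ 0.003 -0.01 ]
wrist knob [0.4462 0.148 ] 0.0105 n 2578 ztop 0.1492 zmin 0.1099 turn 0.4
side cap [0.5338 0.079 ] 0.0262 top [0.0854 0.0873] slope [-0.004 -0.003]
```

```bash
python3 -m crank '[{"jaw":42,"x":0.4,"y":5,"z":-0.3,"ax":0,"ay":0,"az":-2.5},{"jaw":42,"x":0.4,"y":5,"z":-0.3,"ax":0,"ay":0,"az":-2.5},{"jaw":42,"x":0.4,"y":5,"z":-0.3,"ax":0,"ay":0,"az":-2.5},{"jaw":42,"x":0.4,"y":5,"z":-0.3,"ax":0,"ay":0,"az":-2.5}]'
python3 state.py wrist
```

```text
t: 13.72
eef_pos: [0.4523, 0.1209, 0.1189]
tool_rot: [-0.0, 0.988, 0.153, -0.0]
contact_force: [-1.1, 2.8, -1.9]
gripper_width: 0.42
t 13.72 tcp [0.4523 0.1209 0.1189] F [-1.1  2.8 -1.9] yaw -72.4 w 0.42
wrist cap [0.5357 0.0822] 0.0253 top [0.0875 0.0885] slope [ 0.001 -0.009]
wrist knob [0.4503 0.1277] 0.0106 n 2543 ztop 0.1492 zmin 0.1098 turn 0.582
```

```bash
python3 -m crank '[{"jaw":42,"x":0.4,"y":5,"z":0,"ax":0,"ay":0,"az":-2.5},{"jaw":42,"x":0.4,"y":5,"z":0,"ax":0,"ay":0,"az":-2.5},{"jaw":42,"x":0.4,"y":5,"z":0,"ax":0,"ay":0,"az":-2.5}]'
python3 state.py wrist
```

```text
t: 14.15
eef_pos: [0.4583, 0.1073, 0.1189]
tool_rot: [-0.0, 0.976, 0.217, -0.001]
contact_force: [-1.9, 3.6, -1.9]
gripper_width: 0.42
t 14.15 tcp [0.4583 0.1073 0.1189] F [-1.9  3.6 -1.9] yaw -64.9 w 0.42
wrist cap [0.5357 0.0821] 0.0253 top [0.0875 0.0885] slope [ 0.    -0.009]
wrist knob [0.4557 0.1142] 0.0107 n 2543 ztop 0.1492 zmin 0.1099 turn 0.71
```

```bash
python3 -m crank '[{"jaw":42,"x":0.4,"y":5,"z":-0.4,"ax":0,"ay":0,"az":-2.5},{"jaw":42,"x":0.4,"y":5,"z":-0.4,"ax":0,"ay":0,"az":-2.5}]'
python3 state.py wrist
```

```text
t: 14.45
eef_pos: [0.4634, 0.0985, 0.1196]
tool_rot: [-0.0, 0.966, 0.259, -0.001]
contact_force: [-1.8, 3.9, -3.3]
gripper_width: 0.423
t 14.45 tcp [0.4634 0.0985 0.1196] F [-1.8  3.9 -3.3] yaw -60.0 w 0.42
wrist cap [0.5358 0.0822] 0.0253 top [0.0875 0.0885] slope [ 0.    -0.008]
wrist knob [0.4601 0.1049] 0.0108 n 2516 ztop 0.1494 zmin 0.1101 turn 0.801
```

```bash
python3 -m crank '[{"jaw":42,"x":0.4,"y":5,"z":-0.2,"ax":0,"ay":0,"az":-2.5},{"jaw":42,"x":0.4,"y":5,"z":-0.4,"ax":0,"ay":0,"az":-2.5}]'
python3 state.py wrist
```

```text
t: 14.75
eef_pos: [0.4687, 0.0914, 0.1201]
tool_rot: [-0.001, 0.954, 0.301, -0.001]
contact_force: [-4.4, 6.4, -3.1]
gripper_width: 0.419
t 14.75 tcp [0.4687 0.0914 0.1201] F [-4.4  6.4 -3.1] yaw -55.0 w 0.42
wrist cap [0.5358 0.0825] 0.0253 top [0.0875 0.0885] slope [-0.001 -0.007]
wrist knob [0.464  0.0983] 0.0107 n 2489 ztop 0.1498 zmin 0.1103 turn 0.868
```

```bash
python3 -m crank '[{"jaw":42,"x":0.3,"y":4,"z":-0.6,"ax":0,"ay":0,"az":-2},{"jaw":42,"x":0.3,"y":4,"z":-0.6,"ax":0,"ay":0,"az":-2}]'
python3 state.py wrist
```

```text
t: 15.05
eef_pos: [0.4734, 0.0857, 0.1211]
tool_rot: [-0.001, 0.942, 0.334, -0.001]
contact_force: [-4.3, 7.3, -3.1]
gripper_width: 0.418
t 15.05 tcp [0.4734 0.0857 0.1211] F [-4.3  7.3 -3.1] yaw -50.9 w 0.42
wrist cap [0.5359 0.0823] 0.0253 top [0.0875 0.0886] slope [-0.002 -0.005]
wrist knob [0.4679 0.0926] 0.0108 n 2479 ztop 0.1508 zmin 0.1115 turn 0.929
```

```bash
python3 -m crank '[{"jaw":42,"x":0.3,"y":4,"z":-0.8,"ax":0,"ay":0,"az":-2},{"jaw":42,"x":0.3,"y":4,"z":-0.8,"ax":0,"ay":0,"az":-2},{"jaw":42,"x":0.3,"y":4,"z":-0.8,"ax":0,"ay":0,"az":-2}]'
python3 state.py wrist
```

```text
t: 15.48
eef_pos: [0.4817, 0.0771, 0.1233]
tool_rot: [-0.001, 0.924, 0.383, -0.001]
contact_force: [-4.0, 7.5, -5.9]
gripper_width: 0.421
t 15.47 tcp [0.4817 0.0771 0.1233] F [-4.   7.5 -5.9] yaw -44.9 w 0.42
wrist cap [0.536  0.0823] 0.0253 top [0.0876 0.0886] slope [-0.004 -0.003]
wrist knob [0.4757 0.0832] 0.0109 n 2483 ztop 0.1529 zmin 0.1137 turn 1.036
```

```bash
python3 -m crank '[{"jaw":42,"x":0.3,"y":4,"z":-0.7,"ax":0,"ay":0,"az":-2},{"jaw":42,"x":0.3,"y":4,"z":-0.7,"ax":0,"ay":0,"az":-2}]'
python3 state.py wrist
```

```text
t: 15.78
eef_pos: [0.4874, 0.072, 0.1244]
tool_rot: [-0.001, 0.91, 0.415, -0.002]
contact_force: [-4.5, 6.1, -4.9]
gripper_width: 0.418
t 15.78 tcp [0.4874 0.072  0.1244] F [-4.5  6.1 -4.9] yaw -40.9 w 0.42
wrist cap [0.536  0.0822] 0.0252 top [0.0876 0.0887] slope [-0.003 -0.003]
wrist knob [0.4811 0.0777] 0.011 n 2492 ztop 0.1541 zmin 0.1146 turn 1.104
```

```bash
python3 -m crank '[{"jaw":42,"x":0.3,"y":4,"z":-0.7,"ax":0,"ay":0,"az":-2},{"jaw":42,"x":0.3,"y":4,"z":-0.7,"ax":0,"ay":0,"az":-2}]'
python3 state.py wrist
```

```text
t: 16.08
eef_pos: [0.4938, 0.0671, 0.1258]
tool_rot: [-0.001, 0.895, 0.447, -0.002]
contact_force: [-5.1, 5.6, -5.0]
gripper_width: 0.423
t 16.07 tcp [0.4938 0.0671 0.1258] F [-5.1  5.6 -5. ] yaw -37.0 w 0.42
wrist cap [0.5375 0.0816] 0.025 top [0.0876 0.0885] slope [-0.008  0.   ]
wrist knob [0.4869 0.0722] 0.0111 n 2499 ztop 0.1552 zmin 0.1158 turn 1.174
```

```bash
python3 -m crank '[{"jaw":42,"x":0.3,"y":4,"z":-0.7,"ax":0,"ay":0,"az":-2},{"jaw":42,"x":0.3,"y":4,"z":-0.7,"ax":0,"ay":0,"az":-2}]'
python3 state.py wrist
```

```text
t: 16.38
eef_pos: [0.5002, 0.0628, 0.127]
tool_rot: [-0.002, 0.879, 0.478, -0.002]
contact_force: [-5.3, 4.9, -5.0]
gripper_width: 0.419
t 16.38 tcp [0.5002 0.0628 0.127 ] F [-5.3  4.9 -5. ] yaw -33.0 w 0.42
wrist cap [0.5387 0.0812] 0.0246 top [0.0878 0.0888] slope [-0.006 -0.002]
wrist knob [0.4938 0.0672] 0.011 n 2482 ztop 0.1565 zmin 0.1174 turn 1.249
```

```bash
python3 -m crank '[{"jaw":42,"x":0.15,"y":2,"z":-0.4,"ax":0,"ay":0,"az":-1},{"jaw":42,"x":0.15,"y":2,"z":-0.3,"ax":0,"ay":0,"az":-1},{"jaw":42,"x":0,"y":0,"z":0,"ax":0,"ay":0,"az":0}]'
python3 state.py wrist
```

```text
t: 16.8
eef_pos: [0.5057, 0.0592, 0.1285]
tool_rot: [-0.0, 0.871, 0.492, -0.001]
contact_force: [-3.6, 1.2, -2.5]
gripper_width: 0.418
t 16.8 tcp [0.5057 0.0592 0.1285] F [-3.6  1.2 -2.5] yaw -31.0 w 0.42
wrist cap [0.5376 0.0826] 0.0242 top [0.0877 0.0887] slope [-0.014 -0.   ]
wrist knob [0.4995 0.0636] 0.0108 n 2476 ztop 0.1573 zmin 0.1179 turn 1.309
```

```bash
python3 -m crank '[{"jaw":42,"x":0.15,"y":2,"z":0,"ax":0,"ay":0,"az":-1},{"jaw":42,"x":0.15,"y":2,"z":0,"ax":0,"ay":0,"az":-1},{"jaw":42,"x":0,"y":0,"z":0,"ax":0,"ay":0,"az":0}]'
python3 state.py wrist
```

```text
t: 17.23
eef_pos: [0.5109, 0.0574, 0.1293]
tool_rot: [0.0, 0.862, 0.507, 0.0]
contact_force: [-2.7, 0.3, -1.8]
gripper_width: 0.423
t 17.23 tcp [0.5109 0.0574 0.1293] F [-2.7  0.3 -1.8] yaw -29.0 w 0.42
wrist cap [0.537 0.083] 0.0245 top [0.0876 0.0887] slope [-0.016 -0.001]
wrist knob [0.5046 0.0614] 0.0106 n 2435 ztop 0.1573 zmin 0.118 turn 1.357
```

```bash
python3 -m crank '[{"jaw":42,"x":0.15,"y":2,"z":0.5,"ax":0,"ay":0,"az":-1},{"jaw":42,"x":0.15,"y":2,"z":0.3,"ax":0,"ay":0,"az":-1}]'
python3 state.py wrist
```

```text
t: 17.52
eef_pos: [0.5143, 0.0563, 0.1287]
tool_rot: [0.0, 0.852, 0.523, 0.0]
contact_force: [-4.3, 0.0, 3.2]
gripper_width: 0.42
t 17.52 tcp [0.5143 0.0563 0.1287] F [-4.3  0.   3.2] yaw -26.9 w 0.42
wrist cap [0.5381 0.0817] 0.0241 top [0.0875 0.0884] slope [-0.021  0.001]
wrist knob [0.507  0.0594] 0.0106 n 2464 ztop 0.1569 zmin 0.1175 turn 1.384
```

```bash
python3 -m crank '[{"jaw":42,"x":0.15,"y":1.5,"z":0,"ax":0,"ay":0,"az":-0.8},{"jaw":42,"x":0.15,"y":1.5,"z":0,"ax":0,"ay":0,"az":-0.8}]'
python3 state.py wrist
```

```text
t: 17.82
eef_pos: [0.517, 0.0553, 0.1285]
tool_rot: [-0.0, 0.845, 0.535, 0.0]
contact_force: [-4.8, 0.6, 3.5]
gripper_width: 0.422
t 17.82 tcp [0.517  0.0553 0.1285] F [-4.8  0.6  3.5] yaw -25.3 w 0.42
wrist cap [0.5383 0.0815] 0.0237 top [0.0875 0.0886] slope [-0.031 -0.001]
wrist knob [0.5093 0.0581] 0.0108 n 2475 ztop 0.157 zmin 0.1175 turn 1.408
```

```bash
python3 -m crank '[{"jaw":42,"x":0.15,"y":1.5,"z":-0.4,"ax":0,"ay":0,"az":-0.8},{"jaw":42,"x":0.15,"y":1.5,"z":0,"ax":0,"ay":0,"az":-0.8}]'
python3 state.py wrist
```

```text
t: 18.12
eef_pos: [0.5198, 0.0542, 0.1286]
tool_rot: [-0.0, 0.837, 0.547, 0.0]
contact_force: [-4.0, 0.8, 0.8]
gripper_width: 0.416
t 18.12 tcp [0.5198 0.0542 0.1286] F [-4.   0.8  0.8] yaw -23.7 w 0.42
wrist cap [0.5387 0.0816] 0.0235 top [0.0876 0.0887] slope [-0.032 -0.001]
wrist knob [0.5126 0.0568] 0.0106 n 2467 ztop 0.1571 zmin 0.1177 turn 1.438
```

```bash
python3 -m crank '[{"jaw":42,"x":0.15,"y":1.5,"z":0,"ax":0,"ay":0,"az":-0.8},{"jaw":42,"x":0.15,"y":1.5,"z":0,"ax":0,"ay":0,"az":-0.8}]'
python3 state.py wrist
```

```text
t: 18.42
eef_pos: [0.5227, 0.0532, 0.1287]
tool_rot: [0.0, 0.83, 0.558, 0.0]
contact_force: [-4.1, 1.7, 0.2]
gripper_width: 0.42
t 18.43 tcp [0.5227 0.0532 0.1287] F [-4.1  1.7  0.2] yaw -22.1 w 0.42
wrist cap [0.5395 0.0812] 0.0232 top [0.0877 0.0887] slope [-0.035 -0.001]
wrist knob [0.5153 0.0556] 0.0108 n 2463 ztop 0.1571 zmin 0.1177 turn 1.465
```

```bash
python3 -m crank '[{"jaw":42,"x":0,"y":1.5,"z":0,"ax":0,"ay":0,"az":-0.8},{"jaw":42,"x":0,"y":1.5,"z":0,"ax":0,"ay":0,"az":-0.8}]'
python3 state.py wrist
```

```text
t: 18.73
eef_pos: [0.5255, 0.0523, 0.1287]
tool_rot: [-0.0, 0.822, 0.57, 0.0]
contact_force: [-3.6, 2.4, -0.9]
gripper_width: 0.424
t 18.73 tcp [0.5255 0.0523 0.1287] F [-3.6  2.4 -0.9] yaw -20.5 w 0.42
wrist cap [0.541  0.0809] 0.0231 top [0.0878 0.0887] slope [-0.033  0.005]
wrist knob [0.5184 0.0545] 0.0107 n 2468 ztop 0.1571 zmin 0.1177 turn 1.494
```

```bash
python3 -m crank '[{"jaw":42,"x":0,"y":1.5,"z":0,"ax":0,"ay":0,"az":-0.8},{"jaw":42,"x":0,"y":1.5,"z":0,"ax":0,"ay":0,"az":-0.8}]'
python3 state.py wrist
```

```text
t: 19.02
eef_pos: [0.5283, 0.0511, 0.1287]
tool_rot: [0.0, 0.814, 0.581, 0.0]
contact_force: [-2.0, 2.2, -0.6]
gripper_width: 0.418
t 19.02 tcp [0.5283 0.0511 0.1287] F [-2.   2.2 -0.6] yaw -18.9 w 0.42
wrist cap [0.5374 0.0835] 0.0245 top [0.0875 0.0887] slope [-0.009  0.004]
wrist knob [0.5212 0.0531] 0.0107 n 2464 ztop 0.157 zmin 0.1178 turn 1.521
```

```bash
python3 -m crank '[{"jaw":42,"x":0,"y":1.5,"z":0,"ax":0,"ay":0,"az":-0.8},{"jaw":42,"x":0,"y":1.5,"z":0,"ax":0,"ay":0,"az":-0.8}]'
python3 state.py wrist
```

```text
t: 19.32
eef_pos: [0.5319, 0.0495, 0.1291]
tool_rot: [0.001, 0.806, 0.592, 0.001]
contact_force: [0.9, -1.0, 0.2]
gripper_width: 0.419
t 19.32 tcp [0.5319 0.0495 0.1291] F [ 0.9 -1.   0.2] yaw -17.4 w 0.42
wrist cap [0.5357 0.0828] 0.025 top [0.0875 0.0887] slope [ 0.042 -0.031]
wrist knob [0.5303 0.0501] 0.0107 n 2127 ztop 0.1476 zmin 0.1087 turn 1.606
```

```bash
python3 -m crank '[{"jaw":42,"x":0,"y":1.5,"z":0,"ax":0,"ay":0,"az":-0.8},{"jaw":42,"x":0,"y":1.5,"z":0,"ax":0,"ay":0,"az":-0.8}]'
python3 state.py wrist
```

```text
t: 19.62
eef_pos: [0.5341, 0.049, 0.1288]
tool_rot: [0.0, 0.797, 0.604, 0.0]
contact_force: [-0.0, 1.0, 0.3]
gripper_width: 0.422
t 19.62 tcp [0.5341 0.049  0.1288] F [-0.   1.   0.3] yaw -15.7 w 0.42
wrist cap [0.5349 0.0828] 0.0251 top [0.0877 0.0891] slope [ 0.002 -0.02 ]
wrist knob [0.5313 0.0503] 0.011 n 2047 ztop 0.1453 zmin 0.1062 turn 1.614
```

The bar dropped 11.8 mm and the forces are near zero. Opening slightly and withdrawing straight up.

```bash
python3 -m crank '[{"jaw":50,"x":0,"y":-2,"z":0,"ax":0,"ay":0,"az":0},{"jaw":50,"x":0,"y":0,"z":-5,"ax":0,"ay":0,"az":0},{"jaw":50,"x":0,"y":0,"z":-20,"ax":0,"ay":0,"az":0},{"jaw":50,"x":0,"y":0,"z":-40,"ax":0,"ay":0,"az":0},{"jaw":50,"x":0,"y":0,"z":-40,"ax":0,"ay":0,"az":0},{"jaw":50,"x":-40,"y":0,"z":-10,"ax":0,"ay":0,"az":0},{"jaw":50,"x":-40,"y":0,"z":0,"ax":0,"ay":0,"az":0},{"jaw":50,"x":0,"y":0,"z":0,"ax":0,"ay":0,"az":0},{"jaw":50,"x":0,"y":0,"z":0,"ax":0,"ay":0,"az":0}]'
python3 state.py wrist side scene
python3 -c "
from station import eyes;import cv2,numpy as np
a=eyes.read_camera('scene')[0][180:290,215:425,::-1];b=eyes.read_camera('side')[0][110:330,230:440,::-1]
cv2.imwrite('pics/end.png',cv2.resize(np.vstack([a,b]),None,fx=1.8,fy=1.8,interpolation=2))"
```

```text
t: 20.8
eef_pos: [0.5103, -0.0266, 0.244]
tool_rot: [0.0, 0.797, 0.603, 0.0]
contact_force: [-0.4, -0.2, 0.1]
gripper_width: 0.5
t 20.8 tcp [ 0.5103 -0.0266  0.244 ] F [-0.4 -0.2  0.1] yaw -15.8 w 0.5
wrist cap [0.5364 0.0818] 0.0263 top [0.0876 0.0893] slope [0.011 0.004]
wrist knob [0.5304 0.0501] 0.0105 n 516 ztop 0.1456 zmin 0.1418 turn 1.607
side cap [0.5342 0.077 ] 0.0247 top [0.0843 0.089 ] slope [0.018 0.036]
side knob [0.5296 0.0468] 0.0117 n 183 ztop 0.144 zmin 0.1041 turn 1.607
scene cap [0.5358 0.0805] 0.0287 top [0.085  0.0906] slope [ 0.039 -0.017]
scene knob [0.5289 0.0521] 0.0105 n 116 ztop 0.1439 zmin 0.1046 turn 1.589
```

View pics/end.png

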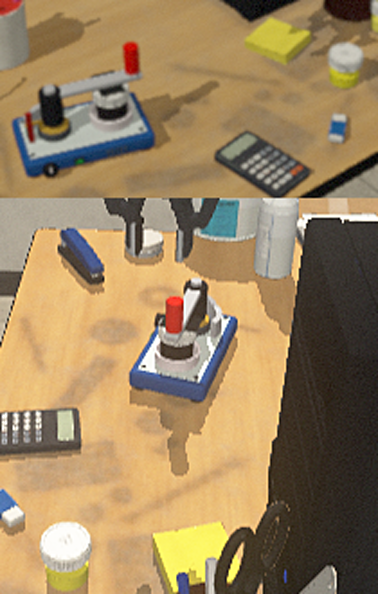

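Both views show the bar over the pot in the well, the yellow pot still standing and the gripper clear. Handing in.

```bash
python3 -c "
from station import ticket;print(ticket.hand_in())"
```

```text
the job is handed in; nothing more can be done
None
```

The black pot stands in the well and the clamp bar has dropped into the low notch over it. I handed the job in at about 21 s; no verdict is reported.

**Pot:** I gripped it by the cap, lowered it into the well without contact forces and released it with the bar still open (turn about 0.29). The cap top then measured 87 mm and the centre was within about 2–3 mm of the well's centre.

**Clamp bar:** I pushed the knob round between loosely open fingers, raising the hand along the ramp, and stopped at the drop. The push peaked at about 9 N on the ramp in the readings between moves.

**Last checks:**
- **Bar:** the knob fell 11.8 mm from the cam top, to about 4 mm below its start height. The turn is about 1.6.
- **Robot:** contact force is near zero and the gripper is well clear.
- **Yellow pot:** it looks untouched in both final views. I did not measure its position again.
- **Disagreement:** the final side and scene cap fits are 2–6 mm from the well's centre and show slopes up to 0.04. The bar hides part of the cap there. The wrist view puts the cap within 1.5 mm of the centre.

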